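# Shut the tablet counter's gate and snap its hopper lid on

## Robot

A 6-joint arm with a two-finger parallel gripper is mounted at the origin on the work surface. World frame = base frame: x ahead of the robot, y to its left, z up, the work surface at z = 0. Lengths are in mm, angles in degrees, forces in N, time in s.
With the tool pointing down it reaches from about 375 to 925 mm from the base axis. Payload 5.7 kg.
Tool frame: the origin (TCP) lies on the centre line of the jaws, within the pads' length; the fingertips stand 25 mm ahead of it and the grasp point (between the pads) lies 6 mm ahead of it; z points along the fingers, y is the line along which they close (so a half turn about z gives the same grasp; the last joint's range is limited). The gripper opens to 88 mm and grips with 3 to 60 N. Pads are 20 mm wide; open, the fingers measure 115 mm over their backs; the gripper's body (75 mm by 178 mm) begins 61 mm behind the grasp point.
Start: joints at [68.864, 20.558, 86.54, -0, 72.909, -6.595], TCP at [150.645, 580.751, 247.623] pointing down, gripper open.
Joint ranges: [-170.27, 170.27], [-57.76, 135], [12.27, 136.19], [-55.21, 235.2], [11.17, 155.16], [-170.74, 170.74]. Speed limits (degrees/s): [136.94, 136.94, 180, 180, 180, 180].

## Interface

Orientations are given as [roll, pitch, yaw] about the fixed x, y, z axes, in that order (R = Rz(yaw) Ry(pitch) Rx(roll)).
In Python, from rig import ctrl gives the robot as it stands. The module is installed in compiled form; this text tells all that it offers.
- The arm moves only by the tool move_arm, never from a script. Its argument "plan" is one flat list of numbers, 7 for each row, row after row: the shift along the tool's x, y, z as a fraction of full scale, then the turn, a rotation vector about the tool's x, y, z as a fraction of full scale, then the opening, from 0 (shut) to 1 (fully open). In form: [dx, dy, dz, ax, ay, az, jaw, dx, dy, dz, ax, ay, az, jaw, ...]. A call has 1 to 5 rows; each row is the pose to reach, as a shift and turn from the pose commanded when the call began, along the tool's axes at that moment; what a row does not reach only later rows make up. Full scale, the value 1, is 20 cm for a shift and 30 degrees for a turn. A row lasts 1/10 s, in which the tool goes at most 50 mm and 8.59 degrees, less where a joint would pass 70% of its speed; a pose out of reach is approached as far as the arm can. A call with a number of a shift or a turn outside -1 to 1 is refused whole. A call with a gripper value outside its range is refused whole. The fingers move at their own pace and stop on an object; "force" is the grip in N (left out, the last holds). Time passes only in rows, so rows that repeat a pose let the fingers close. It gives the time, the measured TCP pose, the force, the opening and the grip force at its end, in the units of the state.
- ctrl.state(): the state, without advancing time (a new reading comes with each control period).
- ctrl.read_camera(name): name is "side" or "top" or "wrist"; returns (picture, depth): 420x560x3 uint8, red, green, blue; 420x560 float32, mm along the optical axis (not along the pixel's ray), 0 where there is no reading.
- ctrl.camera_model(name): a dict with "camera_matrix" (3x3 intrinsics, pixels), "R" (3x3) and "t" (3): a world point X has camera coordinates R X + t. Camera axes: x right, y down, z forward; pixel columns grow to the right and rows downward; lengths in mm; the calibration is good to about 2 mm. A picture is of the moment at which its call begins: read the wrist's pose just before it. camera_model takes no time and is no camera call; for the wrist camera it gives the pose at the moment of the call.
- ctrl.finish_job(): hands the job in; it is judged then, once.
The state is a dict: "time": time; "qpos": joint angles; "joint_vel": joint speeds; "joint_efforts": joint torques, N m; "position": TCP position; "eef_rot": TCP orientation; "ft_force": force on the tool from outside, world axes, zero at the start; "wrist_torque": the same for the moment, N m; "width": finger opening in mm; "gripper_force": force on a finger pad.
Only numpy, scipy, OpenCV 4.12 (cv2) and the standard library are available. Lean on these libraries where they do the work, as an engineer would, in place of code of your own. Each camera call takes 0.05 s, during which the arm holds its last target. There are 200 camera calls.

## Task

Close up the tablet counter for the next drug: first turn the red gate handle a quarter turn to its shut stop, across the feed trough, so that no tablets are shaken out. Then fit the blue lid on the clear hopper, its two catch lips to the two black clips, press it straight down firmly until both clips snap over it and it sits flush, and end the job there, still holding the lid pressed firmly down and not letting go. Leave the vials, bottles and spatula where they are.

Things in the scene. Friction and masses are not known exactly. Their poses are not given: they have to be found in the camera images.
- counter: tablet counter, fixed: white housing 180 (x) x 255 (y) x 82 mm high, display and keys on its -x face. A clear square hopper stands on its +y end; a steel feed trough (44 mm wide, top 116 mm up) runs from the hopper along -y and ends 174 mm from the origin. Origin: centre of its underside, +z up. It stands and is turned differently each time.
- hopper_mouth (a point): centre of the clear hopper's open mouth, in the plane of its rim, 170 mm above the work surface and 65 mm from the counter's origin along the counter's +y; axes as the counter's. The hopper is 104 mm square outside, 98 mm inside.
- clip_far_nose (a point): middle of the nose of the black sprung clip on the hopper's +x side, 55.5 mm from the mouth's centre, 5.5 mm above the rim. The clip is 22 mm wide and reaches 13.5 mm above the rim; its nose slopes, so that a lid lip pushed down springs it outward and then snaps in under it.
- clip_near_nose (a point): the same for the equal clip on the hopper's -x side.
- gate_spindle (a point): upright axis of the gate, on the trough, 62 mm from the counter's origin along its -y, 116 mm above the work surface; axes as the counter's.
- gate (a joint): angle of the red gate handle: 0 = open stop, handle along the trough, pointing away from the hopper (counter's -y); 1.571 = shut stop, handle across the trough, pointing to the counter's -x. Grows clockwise seen from above. It stays where it is left; turning it takes about 1.5 N at the wing.
- gate_wing (a point): middle of the upright red wing at the handle's end, 58 mm from the spindle, 136 mm above the work surface. The wing is 10 mm thick (its x), 28 mm long (its y, which points to the spindle) and stands from 120 to 151 mm above the work surface. Turning towards shut moves it along its -x.
- lid: blue hopper lid, loose, about 0.12 kg, lying handle up. Origin: centre of its underside. A hollow square plug, 84 mm wide at the bottom and 94 mm from 10 mm up, 16 mm tall; on it a plate 112 (x) x 108 (y) x 4 mm with a rounded catch lip, 30 mm long, in the middle of its +x and -x edges (117 mm over the lips). The lips go to the clips, either way round.
- lid_grip (a point): point in the white bar handle on the lid, 42 mm above the lid's origin. The bar is 12 mm thick (lid's x), 60 mm long (lid's y), and stands 20 to 48 mm above the origin. Resting on the clips, the lid's origin is about 7 mm below the rim; about 10 to 16 N straight down on the handle snaps it in; then its plate rests on the rim, origin 16 mm below the rim.
- vial: open amber vial, 33 mm across and 70 mm tall, standing under the end of the feed trough; origin under its centre. Leave it alone.
- capped_vial: amber vial with a white cap, 39 mm across and 78 mm tall; origin under its centre. Leave it alone.
- stock_big: white stock bottle, 66 mm across and 120 mm tall; origin under its centre. Leave it alone.
- stock_small: white stock bottle, 52 mm across and 90 mm tall; origin under its centre. Leave it alone.
- stock_amber: amber stock bottle with a green cap, 58 mm across and 100 mm tall; origin under its centre. Leave it alone.
- spatula: white counting spatula, about 165 mm long, lying in the green counting tray. Leave it alone.
Things that resemble listed ones, but are neither listed nor needed, are in the scene too. There is more than one size of the lid; the job needs the smallest.

How it is judged (in metres and radians):
On the way, in this order (a step that is already met when the one before it is completed fails the run):
1. the red gate handle is turned to its shut stop, the lid not yet on the hopper (value of joint gate above 1.45 rad and horizontal distance between lid and hopper_mouth above 0.08 m), for 0.2 s.
2. the lid is snapped down on the hopper under both clips (z of lid in the frame of hopper_mouth below -0.014 m and horizontal distance between lid and hopper_mouth below 0.005 m and angle between the z axis of lid and the z axis of hopper_mouth, either way round below 0.03 rad and angle between the x axis of lid and the x axis of hopper_mouth, either way round below 0.06 rad), for 0.1 s.
At the end, for the whole second after the job is handed in: The gate is within 0.12 rad of its shut stop; the lid is snapped flush on the hopper (origin at least 14 mm below the rim, within 5 mm of centre, level within 0.03 rad, lips to the clips within 0.06 rad); and the fingers are still pressing the lid down on the hopper with more than 5 N (all of step 2 and value of joint gate above 1.45 rad and contact force between lid and counter above 5 N and contact force between the fingers and lid above 3 N and linear speed of lid below 0.02 m/s); the arm keeps its last pose, push and grip.
It fails at once if a vial is moved by more than 30 mm or knocked over (distance of any of vial, capped_vial from where it was at the start of the episode above 0.03 m or angle between any of vial, capped_vial's own z axis and vertical above 0.5 rad).
It fails at once if a stock bottle is moved by more than 30 mm or knocked over (distance of any of stock_big, stock_small, stock_amber from where it was at the start of the episode above 0.03 m or angle between any of stock_big, stock_small, stock_amber's own z axis and vertical above 0.5 rad).
It fails at once if the spatula is moved by more than 30 mm or knocked over (distance of spatula from where it was at the start of the episode above 0.03 m or angle between spatula's own z axis and vertical above 0.5 rad).
It also fails if it takes over 56 s, if anything falls off the work surface, if the arm or the gripper's body presses on something with over 40 N, if the wrist force passes 120 N, or if a joint passes its speed limit or range.

## Working session

There is one attempt and no reset: what is moved stays moved. The work goes in short steps, Python scripts to look and compute and a tool call to move; the robot and the scene stay as the last step left them, time stands still between calls to the robot, and variables do not carry over. Pictures are saved under pics/ and viewed, at most 10 in all, crops included, and the job is handed in when it is done.

Besides the shell and the picture viewer there is one more tool, called after "Emit:" as name(argument=value, ...) on one line, values as JSON. move_arm: Moves the arm, as the interface text tells. Its arguments: {"type":"object","properties":{"plan":{"type":"array"},"force":{"type":"number"}},"required":["plan"]}

```bash
mkdir -p pics; python3 - <<'E'
from rig import ctrl
import cv2,numpy as np
print(ctrl.state())
for n in("top","side"):
    im,d=ctrl.read_camera(n); m=ctrl.camera_model(n)
    cv2.imwrite(f"pics/{n}0.png",cv2.cvtColor(im,cv2.COLOR_RGB2BGR)); np.savez(f"{n}0.npz",im=im,d=d,K=m["camera_matrix"],R=m["R"],t=m["t"])
    print(n,m)
E
```

```text
{'time': 0.0, 'qpos': array([ 6.88630251e+01,  2.05981108e+01,  8.65967309e+01, -1.30660021e-03,
        7.29092512e+01, -6.59338607e+00]), 'joint_vel': array([-0.04100805, -0.01176681, -0.00666817,  0.08565368,  0.04557562,
       -0.02565678]), 'joint_efforts': array([ 1.40099626e-03, -5.15366900e+01, -2.70728052e+01,  6.75916602e-02,
        3.47900984e-02, -2.46186837e-04]), 'position': array([150.4417134 , 580.18047128, 246.82272136]), 'eef_rot': array([-1.79896452e+02, -1.07122560e-02,  1.65456787e+02]), 'ft_force': array([-0.01204148,  0.0569872 ,  0.33384253]), 'wrist_torque': array([ 0.01488187,  0.0191546 , -0.05831855]), 'gripper_force': 0.0, 'width': 87.87159243369753}
top {'camera_matrix': array([[448.09836478,   0.        , 278.36980746],
       [  0.        , 448.09836478, 205.95036842],
       [  0.        ,   0.        ,   1.        ]]), 'R': array([[-0.02793151, -0.99956967, -0.00896184],
       [-0.98630432,  0.02901653, -0.16236326],
       [ 0.16255343,  0.00430405, -0.98669035]]), 't': array([ -14.268246  ,  522.20703345, 1172.45635359])}
side {'camera_matrix': array([[468.49920945,   0.        , 275.114022  ],
       [  0.        , 468.49920945, 208.65668191],
       [  0.        ,   0.        ,   1.        ]]), 'R': array([[ 0.87315879, -0.48740424,  0.00555339],
       [-0.29137638, -0.53105097, -0.79566618],
       [ 0.3907602 ,  0.69312479, -0.6057099 ]]), 't': array([-454.08128289,  240.47298251, 1113.480278  ])}
```

View pics/top0.png

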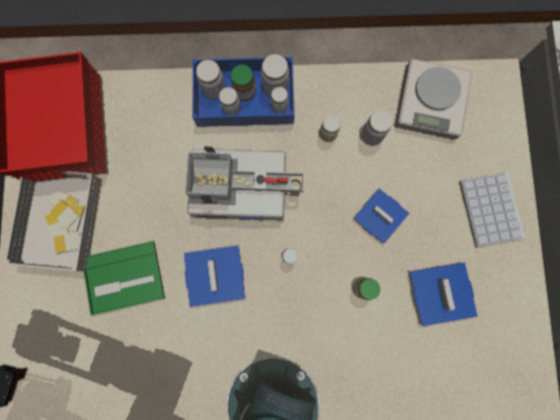

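View pics/side0.png

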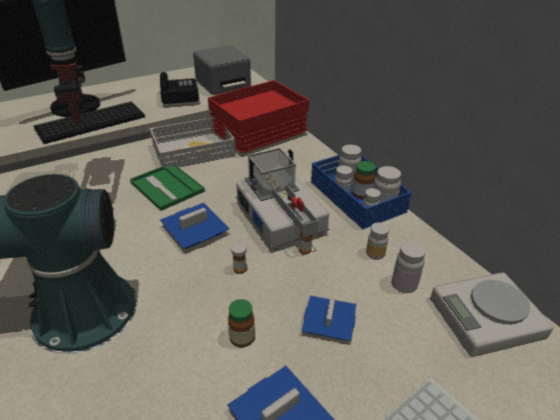

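Lid candidates in top view: A (213,276) ~57 px ≈ 140 mm, C (444,294) ~58 px with a dark handle, and B (381,216) ~42 px ≈ 110 mm with a white handle. B fits the smallest size (112x108). I'll confirm in an enlarged crop with the counter.

```bash
cat > h.py <<'E'
import numpy as np
def load(n):
    return np.load(f"{n}.npz")
def ray(m,u,v,z):
    """world point at pixel (u,v) and world height z"""
    c=-m["R"].T@m["t"]; d=m["R"].T@np.linalg.inv(m["K"])@np.array([u,v,1.])
    return c+d*(z-c[2])/d[2]
def proj(m,X):
    p=m["K"]@(m["R"]@np.asarray(X,float)+m["t"]); return p[:2]/p[2]
E
python3 - <<'E'
import cv2,numpy as np
from h import *
m=load("top0"); im=m["im"][...,::-1]
a=cv2.resize(im[170:262,335:431],None,fx=4,fy=4,interpolation=2)   # 384x368
b=cv2.resize(im[135:227,180:310],None,fx=4,fy=4,interpolation=2)[:, :]
b=cv2.resize(im[140:232,180:284+0],None,fx=4,fy=4,interpolation=2)
c=cv2.resize(im[140:228,180:310],None,fx=6,fy=6,interpolation=2)
out=np.zeros((600,800,3),np.uint8)
c=cv2.resize(im[140:225,180:310],None,fx=4,fy=4,interpolation=2) #340x520
out[:340,:520]=c
a=cv2.resize(im[185:250,345:415],None,fx=4,fy=4,interpolation=2) #260x280
out[:260,520:800]=a
cv2.imwrite("pics/crop1.png",out[:345])
# lids by colour + depth
hsv=cv2.cvtColor(m["im"],cv2.COLOR_RGB2HSV)
mask=cv2.inRange(hsv,(105,120,60),(125,255,255))
k=cv2.morphologyEx(mask,cv2.MORPH_CLOSE,np.ones((9,9)))
for ct in cv2.findContours(k,cv2.RETR_EXTERNAL,2)[0]:
    if cv2.contourArea(ct)<700: continue
    q=np.array([ray(m,u,v,20)[:2] for u,v in ct[:,0]],np.float32)
    print(cv2.minAreaRect(ct)[0],cv2.minAreaRect(q))
E
```

```text
(443.0144348144531, 293.5837097167969) ((276.1775207519531, -461.5053405761719), (140.55018615722656, 152.734130859375), 7.897228717803955)
(213.92996215820312, 275.5099792480469) ((341.003173828125, 149.93191528320312), (138.82421875, 151.0242156982422), 6.4924468994140625)
(380.9620666503906, 215.54481506347656) ((490.8211364746094, -310.05364990234375), (101.88265228271484, 111.18450164794922), 47.37720489501953)
(242.06166076660156, 88.33561706542969) ((873.6994018554688, 65.87673950195312), (286.5734558105469, 179.92779541015625), 89.46553802490234)
```

View pics/crop1.png

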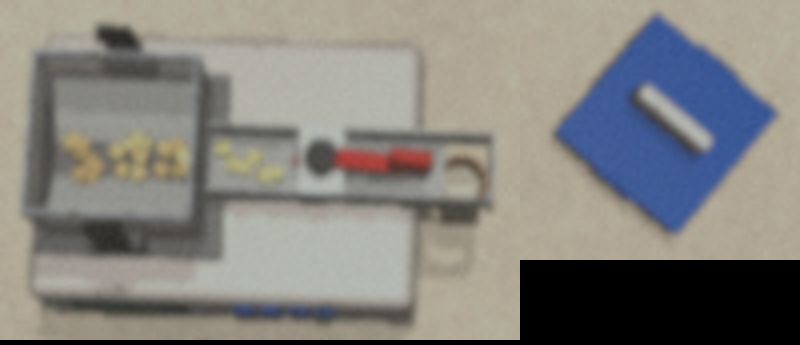

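B confirmed: blue lid with white bar at about (383,215) px. Crop also shows hopper clips at (209,150) and (207,199), spindle at (260,179) and wing at (282,180) px. Now world positions.

```bash
python3 - <<'E'
from h import *
m=load("top0")
f=lambda x,y:(180+x/4,140+y/4)
P=lambda n,x,y,z:print(n,ray(m,*f(x,y),z).round(1))
P("spindle",320,157,130);P("wing",410,160,151)
for c in[(50,38),(415,48),(410,305),(35,295)]:P("housing",*c,82)
for c in[(28,55),(200,57),(195,218),(24,215)]:P("rim",*c,170)
P("clipfar",117,40,183);P("clipnear",107,235,183)
P("trough end top",490,135,116);P("trough end bot",490,205,116)
g=lambda x,y:(345+(x-520)/4,185+y/4)
a=ray(m,*g(640,92),48);b=ray(m,*g(706,146),48)
print("handle",a,b,(a+b)/2,np.degrees(np.arctan2(*(a-b)[1::-1])))
q=[ray(m,*g(*p),20) for p in[(657,13),(776,115),(677,234),(556,132)]];print(np.round(q,1),np.mean(q,0))
d=m["d"]
for n,u,v in[("lid",378,225),("housing",250,205),("wing",283,180)]:
    k=d[v-1:v+2,u-1:u+2]; z=np.median(k); X=m["R"].T@(np.linalg.inv(m["K"])@[u,v,1]*z-m["t"]); print(n,X.round(1))
E
```

```text
spindle [577.3  15.1 130. ]
wing [568.9 -41.8 151. ]
housing [675.3 196.6  82. ]
housing [660.9 -47.9  82. ]
housing [487.5 -39.4  82. ]
housing [501.3 205.9  82. ]
rim [638.2 192.7 170. ]
rim [633.6  86.2 170. ]
rim [532.4  90.3 170. ]
rim [537.4 194.6 170. ]
clipfar [642.2 135.4 183. ]
clipnear [521.1 141.8 183. ]
trough end top [591.7 -94.  116. ]
trough end bot [545.8 -92.3 116. ]
handle [ 507.45589282 -289.13797669   48.        ] [ 469.60108681 -330.91983344   48.        ] [ 488.52848982 -310.02890506   48.        ] 47.82308816309793
[[ 566.8 -310.4   20. ]
 [ 493.  -387.3   20. ]
 [ 413.4 -314.1   20. ]
 [ 485.7 -235.8   20. ]] [ 489.73804262 -311.89082778   20.        ]
lid [ 464.4 -300.3   20.1]
housing [519.6  44.9  83.4]
wing [568.6 -43.  152. ]
```

```bash
cat > mv.py <<'E'
import sys,numpy as np
from rig import ctrl
from scipy.spatial.transform import Rotation as Ro
# usage: mv.py x y z yaw [x y z yaw ...] -> rows (dx dy dz 0 0 az) relative to the present pose
s=ctrl.state(); p=s["position"]; yaw=s["eef_rot"][2]
R=Ro.from_euler("xyz",[180,0,yaw],degrees=True).as_matrix()
print("t",round(s["time"],2),p.round(1),s["eef_rot"].round(2),"w",round(s["width"],1),"F",s["ft_force"].round(1))
a=np.array(sys.argv[1:],float).reshape(-1,4)
for x in a:
    d=R.T@(x[:3]-p)/200; az=-((x[3]-yaw+180)%360-180)/30
    print((*d.round(4),0,0,round(az,4)))
E
python3 mv.py 270 420 247 135  400 260 247 135 598 -42 247 87
```

```text
t 0.1 [150.5 580.2 246.9] [-1.7991e+02 -1.0000e-02  1.6546e+02] w 87.5 F [0.3 0.3 0.3]
(np.float64(-0.7797), np.float64(-0.6254), np.float64(-0.0004), 0, 0, np.float64(1.0153))
(np.float64(-1.6098), np.float64(-1.2366), np.float64(-0.0004), 0, 0, np.float64(1.0153))
(np.float64(-2.9472), np.float64(-2.4497), np.float64(-0.0004), 0, 0, np.float64(2.6153))
```

Emit:
move_arm(plan=[-0.78,-0.62,0,0,0,1,0,-0.78,-0.62,0,0,0,1,0,-0.78,-0.62,0,0,0,1,0,-0.78,-0.62,0,0,0,1,0,-0.78,-0.62,0,0,0,1,0], force=30)

```text
time: 0.6
position: [272.9, 417.1, 247.2]
eef_rot: [-179.9, 0.1, 135.1]
ft_force: [-0.3, 0.8, -0.5]
width: 51.2
gripper_force: 0.0
```

```bash
python3 mv.py 390 255 247 106  598 -42 247 87
```

```text
t 0.6 [272.9 417.1 247.2] [-1.7988e+02  1.4000e-01  1.3508e+02] w 51.2 F [-0.3  0.8 -0.5]
(np.float64(-0.9869), np.float64(-0.1604), np.float64(0.0012), 0, 0, np.float64(0.9694))
(np.float64(-2.7719), np.float64(-0.4776), np.float64(0.0012), 0, 0, np.float64(1.6027))
```

Emit:
move_arm(plan=[-0.99,-0.16,0,0,0,0.97,0,-0.99,-0.16,0,0,0,0.97,0,-0.99,-0.16,0,0,0,0.97,0,-0.99,-0.16,0,0,0,0.97,0,-0.99,-0.16,0,0,0,0.97,0])

```text
time: 1.1
position: [392.4, 256.4, 247.7]
eef_rot: [179.9, 0.1, 106.0]
ft_force: [-0.4, 0.5, 0.3]
width: 11.3
gripper_force: 0.0
```

```bash
python3 mv.py  500 90 247 87 598 -42 247 87
```

```text
t 1.1 [392.4 256.4 247.7] [1.7993e+02 1.1000e-01 1.0599e+02] w 11.3 F [-0.4  0.5  0.3]
(np.float64(-0.948), np.float64(0.288), np.float64(0.0034), 0, 0, np.float64(0.6332))
(np.float64(-1.7175), np.float64(0.5772), np.float64(0.0034), 0, 0, np.float64(0.6332))
```

Emit:
move_arm(plan=[-0.95,0.29,0,0,0,0.63,0,-0.95,0.29,0,0,0,0.63,0,-0.95,0.29,0,0,0,0.63,0,-0.95,0.29,0,0,0,0.63,0,-0.95,0.29,0,0,0,0.63,0])

```text
time: 1.6
position: [501.8, 90.9, 247.7]
eef_rot: [179.9, 0.1, 87.3]
ft_force: [-0.6, 0.6, 0.8]
width: 0.4
gripper_force: 0.0
```

```bash
python3 mv.py  600 -42 247 87; python3 - <<'E'
from rig import ctrl
import cv2
im,d=ctrl.read_camera("wrist"); cv2.imwrite("pics/w1.png",im[...,::-1])
E
```

```text
t 1.6 [501.8  90.9 247.7] [1.7986e+02 7.0000e-02 8.7280e+01] w 0.4 F [-0.6  0.6  0.8]
(np.float64(-0.6403), np.float64(0.5218), np.float64(0.0034), 0, 0, np.float64(0.0094))
```

View pics/w1.png

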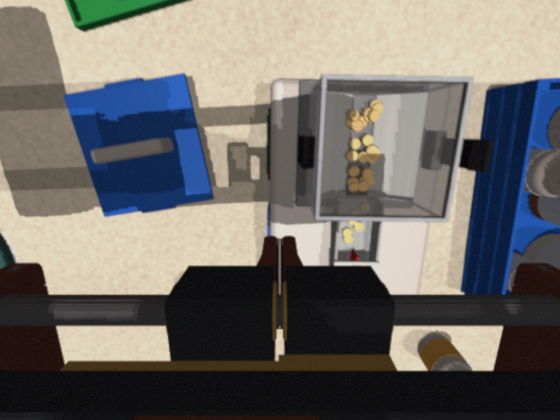

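Wrist view shows the hopper well (rim about (322,76),(473,78),(447,219),(317,219); clips at (306,152) and (477,153)). I'll enlarge it for an accurate mouth position.

```bash
python3 - <<'E'
from rig import ctrl
import cv2,numpy as np
m=ctrl.camera_model("wrist"); print(ctrl.state()["position"])
im=cv2.imread("pics/w1.png"); np.savez("w1.npz",K=m["camera_matrix"],R=m["R"],t=m["t"],im=im)
c=cv2.resize(im[65:230,290:500],None,fx=3.6,fy=3.6,interpolation=2); print(c.shape)
from h import *
mm=load("w1"); 
# overlay predicted rim for the present estimate
for u,v in[(322,76),(473,78),(447,219),(317,219)]: print(ray(mm,u,v,170).round(1))
cv2.imwrite("pics/w1c.png",c)
E
```

```text
[499.7024868   92.98755754 247.379617  ]
(594, 756, 3)
[534.  199.3 170. ]
[637.3 193.2 170. ]
[629.7  92.7 170. ]
[529.2  97.5 170. ]
```

View pics/w1c.png

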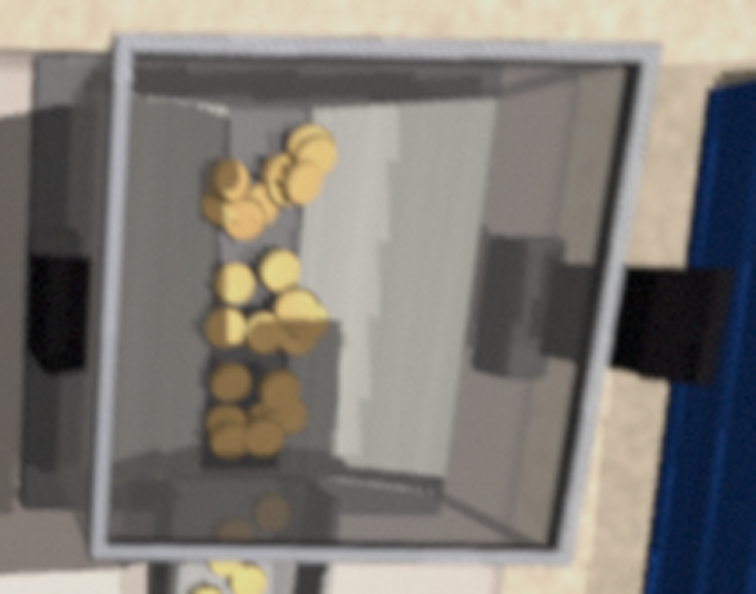

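```bash
python3 - <<'E'
from rig import ctrl
import cv2,numpy as np
from h import *
m=ctrl.camera_model("wrist"); im,_=ctrl.read_camera("wrist"); s=ctrl.state(); print(s["position"],s["eef_rot"])
np.savez("w2.npz",K=m["camera_matrix"],R=m["R"],t=m["t"],im=im); m=load("w2")
old=cv2.imread("pics/w1.png",0); new=cv2.cvtColor(im,cv2.COLOR_RGB2GRAY)
c=np.array([(115,37),(658,45),(568,562),(93,556)],np.float32); c=(c/3.6+[290,65]).astype(np.float32)[:,None]
n,st,e=cv2.calcOpticalFlowPyrLK(old,new,c,None,winSize=(21,21)); print((n-c)[:,0],st.T)
q=np.array([ray(m,*p[0],170) for p in n]);print(q.round(1),q.mean(0))
for a,b in[(0,1),(3,2),(3,0),(2,1)]: v=q[b]-q[a];print(np.linalg.norm(v),np.degrees(np.arctan2(v[1],v[0])))
E
python3 mv.py  600 -42 247 87
```

```text
[498.33208011  94.31581075 247.23549778] [-1.79927162e+02 -3.90287439e-02  8.74000111e+01]
[[3.6611938 3.128769 ]
 [3.6612244 3.4220657]
 [3.2504272 3.180832 ]
 [3.2259521 1.2363129]] [[1 1 1 1]]
[[536.5 197.7 170. ]
 [639.9 191.2 170. ]
 [633.3  88.2 170. ]
 [530.8  96.  170. ]] [585.11967366 143.28645783 170.        ]
103.63070843518037 -3.600577349054874
102.83938437453318 -4.37469099285357
101.81945115968375 86.77641749064597
103.20673329177795 86.32682868150741
t 1.7 [498.3  94.3 247.2] [-1.7993e+02 -4.0000e-02  8.7400e+01] w 0.6 F [ 0.  -0.1  0.3]
(np.float64(-0.6578), np.float64(0.5387), np.float64(0.0012), 0, 0, np.float64(0.0133))
```

Emit:
move_arm(plan=[-0.66,0.54,0,0,0,0,0,-0.66,0.54,0,0,0,0,0,-0.66,0.54,0,0,0,0,0,-0.66,0.54,0.1,0,0,0,0,-0.66,0.54,0.2,0,0,0,0])

```text
time: 2.2
position: [602.6, -42.8, 207.5]
eef_rot: [179.9, 0.0, 87.5]
ft_force: [-0.5, 0.8, -1.3]
width: 0.4
gripper_force: 0.0
```

```bash
python3 mv.py  600 -42 150 87
```

```text
t 2.2 [602.6 -42.8 207.5] [1.7985e+02 2.0000e-02 8.7480e+01] w 0.4 F [-0.5  0.8 -1.3]
(np.float64(0.0032), np.float64(-0.0132), np.float64(0.2875), 0, 0, np.float64(0.016))
```

Down to z=150 (tips at 125).

Emit:
move_arm(plan=[0,0,0.2,0,0,0,0,0,0,0.28,0,0,0,0,0,0,0.28,0,0,0,0,0,0,0.28,0,0,0,0,0,0,0.28,0,0,0,0])

```text
time: 2.7
position: [601.3, -41.7, 153.1]
eef_rot: [179.9, 0.0, 87.5]
ft_force: [0.4, 1.1, 0.2]
width: 0.3
gripper_force: 0.0
```

```bash
python3 mv.py; python3 - <<'E'
import numpy as np,subprocess
sp=np.array([577.8,16.6]); a=np.radians(-3.3); R=np.array([[np.cos(a),-np.sin(a)],[np.sin(a),np.cos(a)]])
args=[]
for th in (10,30,50,70,85,94):
    t=np.radians(th); h=np.array([-np.sin(t),-np.cos(t)]); n=np.array([np.cos(t),-np.sin(t)])
    p=sp+R@(58*h+n*(5+13.5*np.cos(t)+10*np.sin(t))); args+=[*map(str,p.round(1)),"150","87"]; print(th,p.round(1))
print(subprocess.run(["python3","mv.py",*args],capture_output=True,text=True).stdout.replace("np.float64",""))
E
```

```text
t 2.7 [601.3 -41.7 153.1] [1.7987e+02 1.0000e-02 8.7550e+01] w 0.3 F [0.4 1.1 0.2]
10 [584.  -44.5]
30 [564.1 -43.8]
50 [544.  -35.2]
70 [527.7 -18.3]
85 [520.3  -1.3]
94 [518.5  10. ]
t 2.7 [601.3 -41.7 153.1] [1.7987e+02 1.0000e-02 8.7550e+01] w 0.3 F [0.4 1.1 0.2]
((-0.0178), (-0.0858), (0.0157), 0, 0, (0.0182))
((-0.0186), (-0.1854), (0.0157), 0, 0, (0.0182))
((0.0201), (-0.2876), (0.0157), 0, 0, (0.0182))
((0.101), (-0.3727), (0.0157), 0, 0, (0.0182))
((0.1844), (-0.4133), (0.0157), 0, 0, (0.0182))
((0.2404), (-0.4247), (0.0157), 0, 0, (0.0182))
```

Emit:
move_arm(plan=[-0.018,-0.086,0.015,0,0,0,0,-0.019,-0.135,0.015,0,0,0,0,-0.019,-0.185,0.015,0,0,0,0,0,-0.237,0.015,0,0,0,0,0.02,-0.288,0.015,0,0,0,0])

```text
time: 3.2
position: [542.9, -36.2, 149.3]
eef_rot: [179.9, 0.0, 87.4]
ft_force: [2.0, 0.1, 1.1]
width: 0.7
gripper_force: 0.9
```

```bash
python3 mv.py 527.7 -18.3 150 87 520.3 -1.3 150 87 518.5 10 150 87
```

```text
t 3.2 [542.9 -36.2 149.3] [1.7991e+02 3.0000e-02 8.7440e+01] w 0.7 F [2.  0.1 1.1]
(np.float64(0.0858), np.float64(-0.0801), np.float64(-0.0036), 0, 0, np.float64(0.0147))
(np.float64(0.169), np.float64(-0.1209), np.float64(-0.0036), 0, 0, np.float64(0.0147))
(np.float64(0.2251), np.float64(-0.1324), np.float64(-0.0036), 0, 0, np.float64(0.0147))
```

Emit:
move_arm(plan=[0.043,-0.045,0,0,0,0,0,0.086,-0.08,0,0,0,0,0,0.13,-0.104,0,0,0,0,0,0.169,-0.121,0,0,0,0,0,0.2,-0.127,0,0,0,0,0])

```text
time: 3.7
position: [519.1, 3.3, 148.7]
eef_rot: [-180.0, 0.3, 87.6]
ft_force: [-0.5, -26.0, -1.2]
width: 0.7
gripper_force: 13.0
```

```bash
python3 mv.py 518.5 10 150 87
```

```text
t 3.7 [519.1   3.3 148.7] [-179.99    0.31   87.62] w 0.7 F [ -0.5 -26.   -1.2]
(np.float64(0.0335), np.float64(-0.0045), np.float64(-0.0066), 0, 0, np.float64(0.0206))
```

At the stop (26 N). Hold briefly, then back off and rise.

Emit:
move_arm(plan=[0,0,0,0,0,0,0,0,0,0,0,0,0,0,-0.1,0,0,0,0,0,0,-0.1,0,-0.2,0,0,0,0,-0.1,0,-0.4,0,0,0,0])

```text
time: 4.2
position: [516.8, -14.7, 228.1]
eef_rot: [-179.7, -0.1, 87.4]
ft_force: [1.1, -0.8, 0.3]
width: 0.2
gripper_force: 0.0
```

```bash
python3 - <<'E'
from rig import ctrl
import numpy as np,cv2
from h import *
m=ctrl.camera_model("top"); im,d=ctrl.read_camera("top"); np.savez("top1.npz",K=m["camera_matrix"],R=m["R"],t=m["t"],im=im,d=d)
hsv=cv2.cvtColor(im,cv2.COLOR_RGB2HSV); r=cv2.inRange(hsv,(0,150,90),(8,255,255))|cv2.inRange(hsv,(172,150,90),(180,255,255))
ys,xs=np.nonzero(r[160:215,230:310]); print(len(xs),xs.min()+230,xs.max()+230,ys.min()+160,ys.max()+160) 
print("expected wing",proj(load("top1"),(519.9,19.9,151)))
E
python3 mv.py 495 -220 250 60 489 -310 250 48
```

```text
t 4.25 [521.  -15.1 235.3] [1.7964e+02 2.0000e-02 8.7450e+01] w 0.7 F [2.2 0.5 4.1]
(np.float64(-1.0295), np.float64(-0.0842), np.float64(-0.0737), 0, 0, np.float64(0.9149))
(np.float64(-1.4804), np.float64(-0.0941), np.float64(-0.0737), 0, 0, np.float64(1.3149))Traceback (most recent call last):
  File "<stdin>", line 6, in <module>
    return umr_minimum(a, axis, None, out, keepdims, initial, where)
ValueError: zero-size array to reduction operation minimum which has no identity
```

Emit:
move_arm(plan=[-1,-0.08,-0.07,0,0,0.9,1,-1,-0.08,-0.07,0,0,0.9,1,-1,-0.08,-0.07,0,0,0.9,1,-1,-0.08,-0.07,0,0,0.9,1,-1,-0.08,-0.07,0,0,0.9,1])

```text
time: 4.75
position: [493.6, -219.2, 242.9]
eef_rot: [179.9, 0.1, 60.2]
ft_force: [0.4, 0.3, 0.5]
width: 37.2
gripper_force: 0.0
```

```bash
python3 mv.py 489 -310 250 48
```

```text
t 4.75 [ 493.6 -219.2  242.9] [1.799e+02 1.100e-01 6.016e+01] w 37.2 F [0.4 0.3 0.5]
(np.float64(-0.405), np.float64(0.206), np.float64(-0.0355), 0, 0, np.float64(0.4054))
```

```bash
python3 mv.py 452 -352 250 48
```

```text
t 4.75 [ 493.6 -219.2  242.9] [1.799e+02 1.100e-01 6.016e+01] w 37.2 F [0.4 0.3 0.5]
(np.float64(-0.6792), np.float64(0.15), np.float64(-0.0355), 0, 0, np.float64(0.4054))
```

Emit:
move_arm(plan=[-0.68,0.15,-0.03,0,0,0.4,1,-0.68,0.15,-0.03,0,0,0.4,1,-0.68,0.15,-0.03,0,0,0.4,1,-0.68,0.15,-0.03,0,0,0.4,1,-0.68,0.15,-0.03,0,0,0.4,1])

```text
time: 5.25
position: [452.6, -346.4, 248.0]
eef_rot: [-179.9, -0.1, 48.4]
ft_force: [-0.3, 0.8, -0.2]
width: 77.1
gripper_force: 0.0
```

Emit:
move_arm(plan=[0,0,0,0,0,0,1,0,0,0,0,0,0,1,0,0,0,0,0,0,1])

```text
time: 5.55
position: [453.2, -345.9, 248.6]
eef_rot: [-180.0, -0.0, 48.6]
ft_force: [0.2, 0.5, -0.5]
width: 87.9
gripper_force: 0.0
```

```bash
python3 - <<'E'
from rig import ctrl
import numpy as np,cv2
from h import *
m=ctrl.camera_model("wrist"); im,d=ctrl.read_camera("wrist"); np.savez("w3.npz",K=m["camera_matrix"],R=m["R"],t=m["t"],im=im,d=d)
t=ctrl.camera_model("top"); it,_=ctrl.read_camera("top"); np.savez("top1.npz",K=t["camera_matrix"],R=t["R"],t=t["t"],im=it)
g=cv2.resize(it[140:225,180:310],None,fx=2,fy=2,interpolation=2)[...,::-1]
out=np.zeros((420,560+260,3),np.uint8); out[:,:560]=im[...,::-1]; out[:170,560:]=g; cv2.imwrite("pics/w3.png",out[:,:800])
print("wing exp",proj(load("top1"),(519.9,19.9,151)))
E
python3 mv.py
```

```text
wing exp [258.13596005 200.08174488]
t 5.65 [ 453.1 -346.4  248.8] [-180.     -0.     48.53] w 87.5 F [-0.4  1.1  0.7]
```

View pics/w3.png

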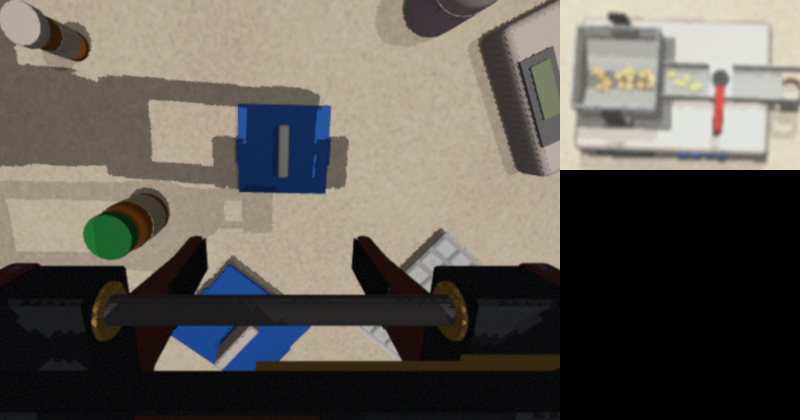

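Gate is shut (red handle at about (258,203) px in the top view, pointing to -x). Lid handle in wrist view runs (283.5,125)–(283.5,177); plate corners (238,104),(331,106),(325,193),(236,192).

```bash
python3 - <<'E'
from h import *
m=load("w3")
a=ray(m,283.5,125.5,48);b=ray(m,283.5,177,48);print(a,b,(a+b)/2,np.linalg.norm(a-b),np.degrees(np.arctan2(*(a-b)[1::-1])))
q=np.array([ray(m,*p,20) for p in[(238,104),(331,106),(325,193),(236,192)]]);print(q.round(1),q.mean(0))
for i,j in[(0,1),(3,2),(3,0),(2,1)]: v=q[j]-q[i];print(np.linalg.norm(v),np.degrees(np.arctan2(v[1],v[0])))
d=m["d"]
for u,v in[(255,150),(283,140),(110,237)]:
    z=np.median(d[v-2:v+3,u-2:u+3]); print(m["R"].T@(np.linalg.inv(m["K"])@[u,v,1]*z-m["t"]))
E
python3 mv.py 489 -310 150 48
```

```text
[ 508.56414197 -290.20105925   48.        ] [ 470.31542035 -333.80664996   48.        ] [ 489.43978116 -312.00385461   48.        ] 58.00355374097598 48.74432238752108
[[ 484.9 -235.5   20. ]
 [ 566.6 -310.7   20. ]
 [ 494.3 -388.1   20. ]
 [ 409.3 -311.2   20. ]] [ 488.75879372 -311.39243213   20.        ]
111.03762908105318 -42.636533642870916
114.63764981651035 -42.12299723660464
107.02824317496399 45.054504023484135
105.91629918562191 46.975844791354426
[ 463.54461908 -288.46087643   19.65194393]
[ 497.7127283  -301.71338258   47.8852673 ]
[ 296.65074367 -254.56528855   99.76729116]
t 5.65 [ 453.1 -346.4  248.8] [-180.     -0.     48.53] w 87.5 F [-0.4  1.1  0.7]
(np.float64(0.2555), np.float64(0.014), np.float64(0.4938), 0, 0, np.float64(0.0176))
```

```bash
python3 mv.py 489.3 -311.5 100 47.5 489.3 -311.5 49.5 47.5
```

```text
t 5.65 [ 453.1 -346.4  248.8] [-180.     -0.     48.53] w 87.5 F [-0.4  1.1  0.7]
(np.float64(0.2509), np.float64(0.0201), np.float64(0.7438), 0, 0, np.float64(0.0343))
(np.float64(0.2509), np.float64(0.0201), np.float64(0.9963), 0, 0, np.float64(0.0343))
```

Emit:
move_arm(plan=[0.25,0.02,0.1,0,0,0.03,1,0.25,0.02,0.35,0,0,0.03,1,0.25,0.02,0.55,0,0,0.03,1,0.25,0.02,0.74,0,0,0.03,1,0.25,0.02,0.8,0,0,0.03,1])

```text
time: 6.15
position: [486.9, -310.3, 85.2]
eef_rot: [-179.6, 0.0, 47.6]
ft_force: [-0.3, -0.1, 0.3]
width: 87.9
gripper_force: 0.0
```

```bash
python3 mv.py 489.3 -311.5 49.5 47.5
```

```text
t 6.15 [ 486.9 -310.3   85.2] [-1.7963e+02  2.0000e-02  4.7600e+01] w 87.9 F [-0.3 -0.1  0.3]
(np.float64(0.0038), np.float64(0.0127), np.float64(0.1784), 0, 0, np.float64(0.0033))
```

Emit:
move_arm(plan=[0,0,0.1,0,0,0,1,0,0,0.15,0,0,0,1,0,0,0.18,0,0,0,1,0,0,0.18,0,0,0,1,0,0,0.18,0,0,0,1])

```text
time: 6.65
position: [489.5, -313.1, 53.7]
eef_rot: [179.9, 0.0, 47.6]
ft_force: [0.7, 0.2, -0.9]
width: 88.0
gripper_force: 0.0
```

```bash
python3 mv.py 489.3 -311.5 49.5 47.5
```

```text
t 6.65 [ 489.5 -313.1   53.7] [179.91   0.    47.56] w 88.0 F [ 0.7  0.2 -0.9]
(np.float64(0.0054), np.float64(-0.0059), np.float64(0.0211), 0, 0, np.float64(0.0018))
```

Emit:
move_arm(plan=[0,0,0.015,0,0,0,1,0,0,0.015,0,0,0,0,0,0,0.015,0,0,0,0,0,0,0.015,0,0,0,0,0,0,0.015,0,0,0,0], force=40)

```text
time: 7.15
position: [488.9, -312.6, 49.8]
eef_rot: [180.0, 0.0, 47.6]
ft_force: [-0.5, -0.7, 0.4]
width: 59.2
gripper_force: 0.0
```

Emit:
move_arm(plan=[0,0,0,0,0,0,0,0,0,0,0,0,0,0,0,0,0,0,0,0,0,0,0,0,0,0,0,0,0,0,0,0,0,0,0])

```text
time: 7.65
position: [488.9, -312.6, 49.7]
eef_rot: [180.0, 0.0, 47.6]
ft_force: [0.2, 0.0, -1.0]
width: 19.2
gripper_force: 0.0
```

Emit:
move_arm(plan=[0,0,0,0,0,0,0,0,0,0,0,0,0,0,0,0,0,0,0,0,0,0,0,0,0,0,0,0])

```text
time: 8.05
position: [488.9, -312.6, 49.7]
eef_rot: [180.0, 0.0, 47.6]
ft_force: [-0.2, -0.1, 0.2]
width: 11.7
gripper_force: 40.0
```

```bash
python3 mv.py 489 -312.6 249 47.5
```

```text
t 8.05 [ 488.9 -312.6   49.7] [1.800e+02 1.000e-02 4.756e+01] w 11.7 F [-0.2 -0.1  0.2]
(np.float64(0.0003), np.float64(0.0006), np.float64(-0.9966), 0, 0, np.float64(0.0019))
```

Gripped (11.7 mm, 40 N). Lift.

Emit:
move_arm(plan=[0,0,-0.1,0,0,0,0,0,0,-0.3,0,0,0,0,0,0,-0.5,0,0,0,0,0,0,-0.7,0,0,0,0,0,0,-0.9,0,0,0,0])

```text
time: 8.55
position: [488.4, -312.2, 231.1]
eef_rot: [-180.0, 0.0, 47.6]
ft_force: [0.7, -0.1, -1.2]
width: 11.5
gripper_force: 40.0
```

```bash
python3 mv.py 500 -180 258 62 563 0 258 87 
```

```text
t 8.55 [ 488.4 -312.2  231.1] [-1.7996e+02  1.0000e-02  4.7560e+01] w 11.5 F [ 0.7 -0.1 -1.2]
(np.float64(0.5266), np.float64(-0.4033), np.float64(-0.1347), 0, 0, np.float64(-0.4814))
(np.float64(1.4034), np.float64(-0.7782), np.float64(-0.1347), 0, 0, np.float64(-1.3147))
```

Emit:
move_arm(plan=[0.15,-0.11,-0.13,0,0,-0.1,0,0.35,-0.25,-0.13,0,0,-0.25,0,0.52,-0.4,-0.13,0,0,-0.4,0,0.7,-0.47,-0.13,0,0,-0.6,0,0.85,-0.53,-0.13,0,0,-0.8,0])

```text
time: 9.05
position: [525.0, -113.3, 255.7]
eef_rot: [-180.0, -0.0, 71.8]
ft_force: [1.4, -0.8, -1.1]
width: 11.9
gripper_force: 40.0
```

```bash
python3 mv.py 568 20 258 86.6 580 70 258 86.6
```

```text
t 9.05 [ 525.  -113.3  255.7] [-1.7998e+02 -1.0000e-02  7.1830e+01] w 11.9 F [ 1.4 -0.8 -1.1]
(np.float64(0.7004), np.float64(-0.0037), np.float64(-0.0115), 0, 0, np.float64(-0.4922))
(np.float64(0.9566), np.float64(-0.0246), np.float64(-0.0115), 0, 0, np.float64(-0.4922))
```

Emit:
move_arm(plan=[0.2,0,0,0,0,-0.1,0,0.4,0,0,0,0,-0.25,0,0.6,0,-0.01,0,0,-0.4,0,0.75,0,-0.01,0,0,-0.49,0,0.8,0,-0.01,0,0,-0.49,0])

```text
time: 9.55
position: [576.3, 39.0, 257.4]
eef_rot: [-180.0, -0.0, 86.5]
ft_force: [-0.4, -0.3, -1.6]
width: 11.7
gripper_force: 40.0
```

Emit:
move_arm(plan=[0,0,0,0,0,0,0,0,0,0,0,0,0,0,0,0,0,0,0,0,0,0,0,0,0,0,0,0,0,0,0,0,0,0,0])

```text
time: 10.05
position: [575.8, 35.3, 257.7]
eef_rot: [-180.0, 0.0, 86.2]
ft_force: [0.3, 0.4, -1.5]
width: 11.7
gripper_force: 40.0
```

```bash
python3 - <<'E'
from rig import ctrl
import numpy as np,cv2
m=ctrl.camera_model("wrist"); im,d=ctrl.read_camera("wrist"); np.savez("w4.npz",K=m["camera_matrix"],R=m["R"],t=m["t"],im=im,d=d)
cv2.imwrite("pics/w4.png",cv2.resize(im[0:320,130:],(800,595),interpolation=cv2.INTER_CUBIC)[...,::-1])
E
python3 mv.py
```

```text
t 10.1 [575.9  35.5 257.7] [1.800e+02 1.000e-02 8.619e+01] w 11.6 F [ 0.4  0.4 -0.9]
```

View pics/w4.png

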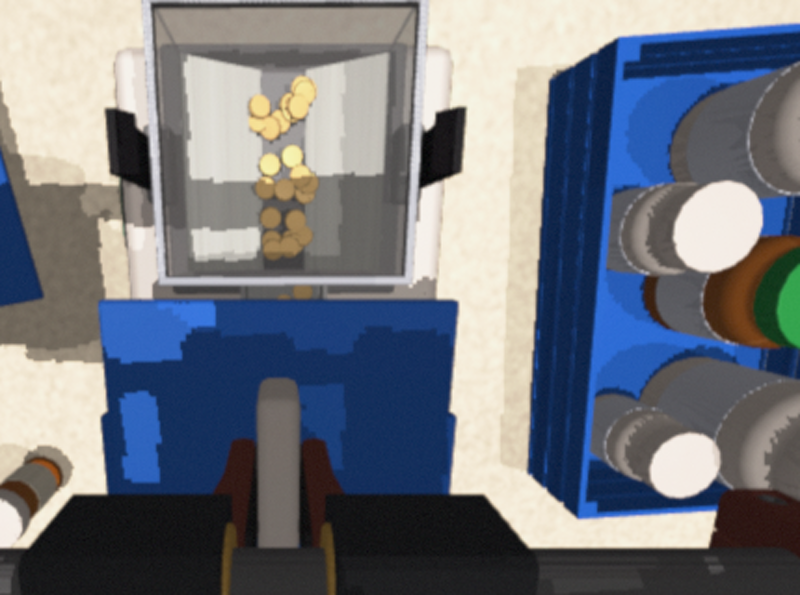

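Picture shows the held lid (front corners (99,300),(457,301) of the crop), hopper rim corners (146,2),(428,0),(412,284),(159,284) and clips at both sides. Lid is aligned well.

```bash
cat > fit.py <<'E'
from h import *
m=load("w4"); s=800/430
P=lambda x,y,z:ray(m,130+x/s,y/(595/320),z)
q=np.array([P(146,2,170),P(428,0,170),P(412,284,170),P(159,284,170)])
print(q.round(1),q.mean(0))
for i,j in[(0,1),(3,2),(3,0),(2,1)]: v=q[j]-q[i];print("rim",np.linalg.norm(v).round(1),np.degrees(np.arctan2(v[1],v[0])).round(2))
a,b=P(99,300,228),P(457,301,228); v=b-a; print("lid front",a,b,np.linalg.norm(v),np.degrees(np.arctan2(v[1],v[0])))
n=np.array([-v[1],v[0]])/np.linalg.norm(v[:2]); c=(a+b)[:2]/2-54*n; print("lid centre",c)
e=P(279,380,258-49.7+48);print("handle end",e,"-> centre",e[:2]-30*n)
for nm,x,y in[("clipL",107,135),("clipR",465,135)]: print(nm,P(x,y,183.5))
z=m["d"]; u,v=int(130+170/s),int(330/1.86); dd=np.median(z[v-2:v+3,u-2:u+3]); print(m["R"].T@(np.linalg.inv(m["K"])@[u,v,1]*dd-m["t"]))
E
python3 fit.py
```

```text
[[538.7 194.3 170. ]
 [640.8 188.1 170. ]
 [634.6  87.  170. ]
 [531.   94.  170. ]] [586.26729499 140.85154827 170.        ]
rim 102.2 -3.5
rim 103.9 -3.87
rim 100.6 85.57
rim 101.2 86.53
lid front [524.73579248  93.36907726 228.        ] [634.43490598  85.64723589 228.        ] 109.97055213523424 -4.0264714996028115
lid centre [575.79361202  35.64144395]
handle end [578.56737891  71.32981482 256.3       ] -> centre [576.46085825  41.40386337]
clipL [521.7624831  148.51044376 183.5       ]
clipR [650.64517218 139.81902223 183.5       ]
[545.21950149  82.9943387  228.09081084]
```

```bash
cat >> fit.py <<'E'
def px(X):
    p=proj(m,X); return ((p[0]-130)*s,p[1]*595/320)
print("cam",-m["R"].T@m["t"])
for o in(0,2,4):
    for z in(48,40): print(o,z,px((575.8+.067*(30+o),35.5+.998*(30+o),258-49.7+z)))
E
python3 fit.py|tail -7; python3 mv.py 585.7 142 262 86.5
```

```text
cam [580.42293267 105.30718912 394.82908404]
0 48 (np.float64(277.6468892244706), np.float64(401.4795175008817))
0 40 (np.float64(277.63046391515627), np.float64(393.6282697793889))
2 48 (np.float64(277.64371891848674), np.float64(394.28132466780966))
2 40 (np.float64(277.62739969913616), np.float64(386.77104031240003))
4 48 (np.float64(277.64052581666283), np.float64(387.0313737861314))
4 40 (np.float64(277.6243145792973), np.float64(379.86703141433253))
t 10.1 [575.9  35.5 257.7] [1.800e+02 1.000e-02 8.619e+01] w 11.6 F [ 0.4  0.4 -0.9]
(np.float64(0.5348), np.float64(0.0136), np.float64(-0.0213), 0, 0, np.float64(-0.0103))
```

Emit:
move_arm(plan=[0.2,0.01,0,0,0,-0.01,0,0.4,0.013,0,0,0,-0.01,0,0.535,0.013,0,0,0,-0.01,0,0.535,0.013,0,0,0,-0.01,0,0.535,0.013,0,0,0,-0.01,0])

```text
time: 10.6
position: [585.4, 142.8, 257.5]
eef_rot: [-180.0, 0.0, 86.6]
ft_force: [0.1, -0.6, -1.1]
width: 11.9
gripper_force: 40.0
```

Emit:
move_arm(plan=[0,0,0.05,0,0,0,0,0,0,0.1,0,0,0,0,0,0,0.1,0,0,0,0,0,0,0.1,0,0,0,0])

```text
time: 11.0
position: [585.1, 142.1, 236.9]
eef_rot: [-179.9, 0.0, 86.5]
ft_force: [0.0, -1.0, -2.2]
width: 11.6
gripper_force: 40.0
```

```bash
python3 mv.py 585.6 142.2 220 86.4; python3 - <<'E'
from rig import ctrl
import numpy as np,cv2
o=[]
for n,sl in(("wrist",np.s_[120:330,130:430]),("side",np.s_[130:240,220:340]),("top",np.s_[135:225,175:275])):
    m=ctrl.camera_model(n); im,d=ctrl.read_camera(n); np.savez(f"{n}5.npz",K=m["camera_matrix"],R=m["R"],t=m["t"],im=im,d=d)
    c=im[sl][...,::-1]; o.append(c)
a=cv2.resize(o[0],(480,336)); b=cv2.resize(o[1],(320,293),interpolation=2); c=cv2.resize(o[2],(320,288),interpolation=2)
out=np.zeros((600,800,3),np.uint8); out[:336,:480]=a; out[:293,480:]=b; out[300:588,480:]=c; cv2.imwrite("pics/p5.png",out)
E
```

```text
t 11.0 [585.1 142.1 236.9] [-1.7991e+02  3.0000e-02  8.6500e+01] w 11.6 F [ 0.  -1.  -2.2]
(np.float64(0.0007), np.float64(0.0023), np.float64(0.0844), 0, 0, np.float64(0.0034))
```

View pics/p5.png

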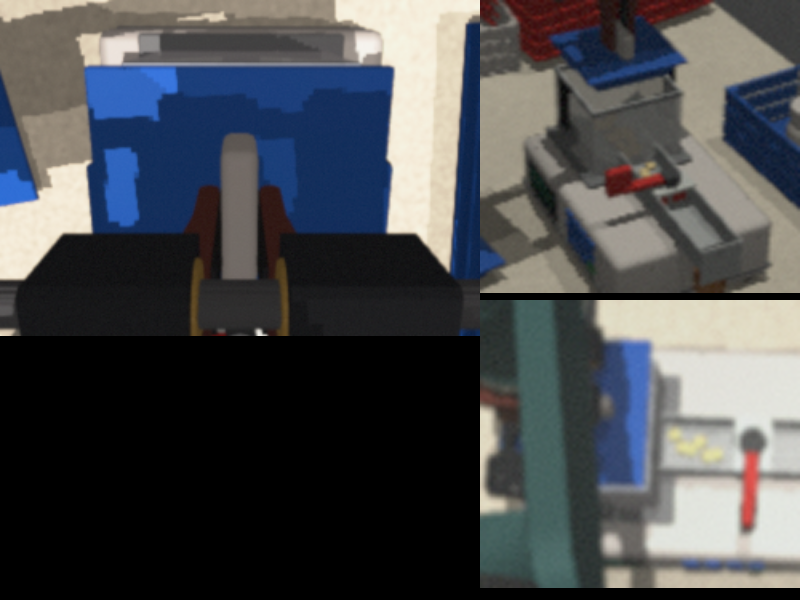

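Lid hovers squarely over the hopper, gate still shut. Descend gently.

Emit:
move_arm(plan=[0,0.002,0.03,0,0,0,0,0,0.002,0.06,0,0,0,0,0,0.002,0.09,0,0,0,0,0,0.002,0.105,0,0,0,0,0,0.002,0.105,0,0,0,0])

```text
time: 11.65
position: [585.5, 142.8, 215.8]
eef_rot: [-179.9, 0.0, 86.6]
ft_force: [-0.4, 0.2, -1.0]
width: 11.8
gripper_force: 40.0
```

```bash
python3 mv.py 585.6 142.2 213 86.4
```

```text
t 11.65 [585.5 142.8 215.8] [-1.7991e+02  2.0000e-02  8.6560e+01] w 11.8 F [-0.4  0.2 -1. ]
(np.float64(-0.0028), np.float64(0.0009), np.float64(0.0139), 0, 0, np.float64(0.0055))
```

No contact forces, plug is inside the mouth. Continue.

Emit:
move_arm(plan=[0,0,0.007,0,0,0,0,0,0,0.014,0,0,0,0,0,0,0.02,0,0,0,0,0,0,0.025,0,0,0,0,0,0,0.025,0,0,0,0])

```text
time: 12.15
position: [585.8, 142.9, 211.8]
eef_rot: [-180.0, 0.0, 86.6]
ft_force: [-1.3, 0.8, 1.3]
width: 11.6
gripper_force: 40.0
```

Emit:
move_arm(plan=[0,0,0.006,0,0,0,0,0,0,0.012,0,0,0,0,0,0,0.018,0,0,0,0,0,0,0.024,0,0,0,0,0,0,0.024,0,0,0,0])

```text
time: 12.65
position: [587.4, 143.0, 209.2]
eef_rot: [179.8, -0.0, 86.6]
ft_force: [-4.3, 0.0, 11.5]
width: 11.7
gripper_force: 40.0
```

Emit:
move_arm(plan=[0,-0.005,0.006,0,0,0,0,0,-0.007,0.012,0,0,0,0,0,-0.007,0.018,0,0,0,0,0,-0.007,0.024,0,0,0,0,0,-0.007,0.024,0,0,0,0])

```text
time: 13.15
position: [585.3, 142.9, 203.6]
eef_rot: [179.9, -0.0, 86.6]
ft_force: [-1.6, -0.8, 12.2]
width: 11.8
gripper_force: 40.0
```

Snapped: z dropped to 203.6 (expected 203.7). Press a little firmer and let it settle.

Emit:
move_arm(plan=[0,0,0.01,0,0,0,0,0,0,0.02,0,0,0,0,0,0,0.02,0,0,0,0,0,0,0.02,0,0,0,0,0,0,0.02,0,0,0,0])

```text
time: 13.65
position: [585.3, 142.9, 203.6]
eef_rot: [179.8, -0.0, 86.6]
ft_force: [-11.5, -2.0, 38.9]
width: 12.0
gripper_force: 40.1
```

Emit:
move_arm(plan=[0,0,0,0,0,0,0,0,0,0,0,0,0,0,0,0,0,0,0,0,0])

```text
time: 13.95
position: [585.3, 142.9, 203.6]
eef_rot: [179.8, -0.0, 86.6]
ft_force: [-11.9, -2.2, 38.3]
width: 11.9
gripper_force: 40.1
```

```bash
python3 - <<'E'
from rig import ctrl
import numpy as np,cv2
from h import *
im,d=ctrl.read_camera("side"); w,_=ctrl.read_camera("wrist")
out=np.zeros((480,800,3),np.uint8); out[:440,:480]=cv2.resize(im[130:240,220:340],(480,440),interpolation=2)[...,::-1]
out[:256,480:]=cv2.resize(w[90:330,130:430],(320,256))[...,::-1]; cv2.imwrite("pics/p6.png",out)
s=ctrl.state();print(s["position"],s["eef_rot"],s["ft_force"],s["width"],s["gripper_force"])
E
```

```text
[585.32078885 142.92833482 203.56638426] [ 1.79781901e+02 -1.97542094e-02  8.65679055e+01] [-12.20192751  -2.66542726  39.11365459] 11.590269402487866 40.052114725112915
```

View pics/p6.png

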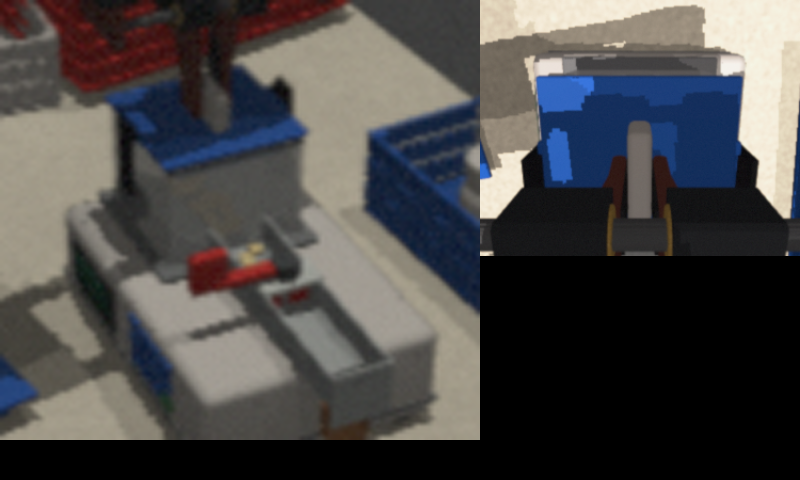

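Lid is flush with both clips over it, gate shut. Ease the push a little to about 25 N, then hand in.

Emit:
move_arm(plan=[0,0,-0.009,0,0,0,0,0,0,-0.009,0,0,0,0,0,0,-0.009,0,0,0,0,0,0,-0.009,0,0,0,0])

```text
time: 14.45
position: [585.3, 142.9, 203.6]
eef_rot: [179.8, -0.0, 86.6]
ft_force: [-8.0, -0.8, 27.1]
width: 11.9
gripper_force: 40.0
```

```bash
python3 - <<'E'
from rig import ctrl
s=ctrl.state();print(s["position"],s["ft_force"],abs(s["joint_vel"]).max())
if s["ft_force"][2]>12: print(ctrl.finish_job())
E
```

```text
[585.3159816  142.92853799 203.59944829] [-7.96014128 -0.84478241 27.11628879] 0.09513248768840615
the job is handed in; nothing more can be done
None
```

I turned the gate to its shut stop, snapped the smallest blue lid flush on the hopper under both clips, and handed the job in at about 14.5 s with the lid still gripped and pressed down at about 27 N; no verdict came back.

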